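# Dial the combination of the seal box

### The arm

A 6-joint arm with a two-finger parallel gripper is mounted at the origin on a cart in front of the work surface, level with it; the furniture and walls round the work are solid. World frame = base frame: x ahead of the robot, y to its left, z up, the work surface at z = 0. Lengths are in m, angles in rad, forces in N, time in s.
With the tool pointing down it reaches from about 0.325 to 0.775 m from the base axis. Payload 9.3 kg.
Tool frame: the origin (TCP) lies on the centre line of the jaws, within the pads' length; the fingertips stand tip_extent ahead of it and the grasp point (between the pads) is the TCP (tip_extent is the distance from the TCP to the fingertips, in m); y points along the fingers, x is the direction in which the jaws open and shut, and the axes are right-handed (so a half turn about y gives the same grasp; the last joint's range is limited). The gripper opens to 85 mm and grips with 20 to 120 N. Pads are 22 mm wide; open, the fingers measure 114 mm over their backs; the gripper's body (76 mm by 85 mm) begins 54 mm behind the grasp point. The pads swing forward as they close: fully open they stand 13 mm farther back than shut.
Start: joints at [-1.433, 0.259, 0.021, 1.334, 0, 1.418], TCP at [0.158, -0.527, 0.25] pointing down, gripper open.
Joint ranges: [-3.04, 3.04], [-0.91, 1.82], [-1.04, 1.36], [-1.92, 1.95], [-1.52, 1.45], [-3.14, 3.14]. Speed limits (rad/s): [2.22, 2.22, 2.79, 3.14, 3.14, 3.14].

### API

Orientations are given as a rotation vector (axis times angle).
In Python, from workcell import * gives the robot as it stands.
- The arm moves only by the tool arm_command, never from a script. Its argument "deltas" is a list of rows, each a list of 7 numbers: the shift along the tool's x, y, z in cm, then the turn, a rotation vector about the tool's x, y, z in degrees, then the opening, from -1 (shut) to 1 (fully open). In form: [[x, y, z, ax, ay, az, claw], ...]. A call has 1 to 5 rows; each row is the pose to reach, as a shift and turn from the pose commanded when the call began, along the tool's axes at that moment; what a row does not reach only later rows make up. A row lasts 1/8 s, in which the tool goes at most 62.5 mm and 10.7 degrees, less where a joint would pass 70% of its speed; a pose out of reach is approached as far as the arm can. A call with a gripper value outside its range is refused whole. The fingers move at their own pace and stop on an object; the grip force is fixed at half the most. Time passes only in rows, so rows that repeat a pose let the fingers close. It gives the time, the measured TCP pose, the force and the opening at its end, in the units of the state.
- get_obs(): the state, without advancing time (a new reading comes with each control period).
- get_image(name): name is "side" or "top"; returns (picture, depth): 480x640x3 uint8, red, green, blue; 480x640 float32, m along the optical axis (not along the pixel's ray), 0 where there is no reading.
- get_calibration(name): a dict with "camera_matrix" (3x3 intrinsics, pixels), "pose" (4x4, takes a point from camera to world coordinates). Camera axes: x right, y down, z forward; pixel columns grow to the right and rows downward; lengths in m; the calibration is good to about 2 mm. A picture is of the moment at which its call begins. get_calibration takes no time and is no camera call.
- finish_job(): hands the job in, once; it reports no verdict.
Trained networks look in the newest picture that a camera, given by its name, has taken for a name from the list of things; names that differ only in an ending like _2 or _b are one class to them, and where a whole thing is asked for, a point or a joint stands for the part that bears it (a point fixed in the world has none). Each returns a list of dicts, best first, with "confidence" (0 to 1); they miss things now and then, are a little off and sometimes report something else, mostly with a low value. They report only what shows in the picture. A call takes as long as a camera call.
- spot_in(camera, target): "at" ([row, column] in pixels, amid what is visible of it).
The state is a dict: "time": time; "qpos": joint angles; "qd": joint speeds; "effort": joint torques, N m; "tool_pos": TCP position; "tcp_rot": TCP orientation; "force": force on the tool from outside, world axes, zero at the start; "wrist_torque": the same for the moment, N m; "finger_gap": finger opening in m.
Only numpy, scipy, OpenCV 4.12 (cv2) and the standard library are available. Lean on these libraries where they do the work, as an engineer would, in place of code of your own. Each camera call takes 0.05 s, during which the arm holds its last target.

### The job

The two grey lock boxes have clock-style dials on their lids (12 o'clock is the broad white mark). On the taller, square box (it holds the class seals), turn the dial to the right (clockwise) until its pointer is at the 2 o'clock mark, pause there for half a second, then turn it back to the left to the 11 o'clock mark and let go. Leave the dial of the low, oblong box as it is.

Things in the scene. Friction and masses are not known exactly. Their poses are not given: they have to be found in the camera images.
- seal_box: The taller, square lock box: grey painted steel, 110 x 110 mm, 85 mm high, fixed to the table. Origin: centre of its underside; z up; its +x axis runs from the dial's axis to the 12 o'clock mark (the broad, long white bar, on the hinge side of the lid); 3 o'clock is at its -y side. The twelve white marks stand on the lid in a circle of 36 mm radius round the dial's axis, 30 degrees apart.
- seal_dial (a joint): Angle of the seal box's dial, rad: 0 with the pointer at 12 o'clock, growing as it turns right (clockwise from above); 30 degrees (0.524) per clock mark, so 2 o'clock is 1.047 and 11 o'clock is -0.524. Stops at -2.5 and 2.5. It turns with light friction (about 0.06 N m), no spring: it stays where it is left.
- seal_dial_grip (a point): Point on the upright axis of the seal box's dial, 22 mm above the lid (107 mm above the table); turns with it: +x is the way the pointer points, z up. The dial: a steel disc, 58 mm across, its top 6 mm above the lid, and on it a black upright bar to grip, 12 mm thick, 44 mm long, centred, 6 to 37 mm above the lid; its +x end is a pointed nose with a white line on top, the other end is flat.
- brush_dial_tip (a point): Top of the pointed nose of the dial on the other lock box (low and oblong, 100 x 140 mm, 50 mm high, the same grey steel and the same dial), 22 mm from that dial's axis, 86 mm above the table. This dial is to be left as it is.

How it is judged:
On the way:
1. the seal box's dial has been turned right to the 2 o'clock mark and paused there (value of joint seal_dial between 0.872 and 1.222 rad), for 0.3 s.
At the end, for the whole second after the job is handed in: the seal box's dial stands at the 11 o'clock mark within 10 degrees, after a stop at the 2 o'clock mark (within 10 degrees, 0.3 s), and the other box's dial has not been turned (its nose within 8 mm of where it was) (value of joint seal_dial between -0.699 and -0.349 rad and distance of brush_dial_tip from where it was at the start of the episode below 0.008 m); the robot touches nothing.
It fails at once if the other box's dial is turned (distance of brush_dial_tip from where it was at the start of the episode above 0.008 m).
It also fails if it takes over 38 s, if anything falls off the work surface, if the arm or the gripper's body presses on something with over 40 N, if the wrist force passes 120 N, or if a joint passes its speed limit or range.

## Working session

There is one attempt and no reset: what is moved stays moved. The work goes in short steps, Python scripts to look and compute and a tool call to move; the robot and the scene stay as the last step left them, time stands still between calls to the robot, and variables do not carry over. Pictures are saved under pics/ and viewed, and the job is handed in when it is done.

Besides the shell and the picture viewer there is one more tool, called after ">>>" by a JSON object that holds its "name" and its "arguments". arm_command: Moves the arm, as the interface text tells. Its arguments: {"type":"object","properties":{"deltas":{"type":"array"}},"required":["deltas"]}

```bash
mkdir -p pics
python3 - <<'E'
from workcell import *
import cv2,numpy as np
o=get_obs();print(o)
for c in("top","side"):
    im,d=get_image(c);cv2.imwrite(f"pics/{c}0.png",im[:,:,::-1]);np.save(f"{c}0.npy",d)
    k=get_calibration(c);print(k)
    for t in("seal_box","seal_dial_grip","brush_dial_tip"):print(c,t,spot_in(c,t)[:3])
E
```

```text
{'time': 0.0, 'qpos': array([-1.43257776e+00,  2.59177971e-01,  2.07435279e-02,  1.33369559e+00,
        1.21734717e-05,  1.41815712e+00]), 'qd': array([7.31247437e-05, 7.31033490e-04, 2.14779783e-03, 6.50345900e-04,
       1.67408864e-04, 2.04374954e-03]), 'effort': array([ 2.91345596e-04, -5.55640912e+01,  3.44525599e+01,  1.36686786e-02,
       -1.95228181e-04, -6.71683296e-06]), 'tool_pos': array([ 0.1576672 , -0.52664217,  0.2496667 ]), 'tcp_rot': array([-1.33188235,  0.99294449, -0.99140336]), 'force': array([-0.22865993, -0.15064458,  0.13498698]), 'wrist_torque': array([0.01755768, 0.01448356, 0.02933597]), 'finger_gap': 0.08503474501432472}
{'camera_matrix': array([[552.12584806,   0.        , 321.45807936],
       [  0.        , 552.12584806, 232.0156849 ],
       [  0.        ,   0.        ,   1.        ]]), 'pose': array([[ 0.00465703, -0.98825551,  0.15273953,  0.3950615 ],
       [-0.99992613, -0.00288725,  0.01180667, -0.0644325 ],
       [-0.01122701, -0.15278323, -0.98819595,  1.41781059],
       [ 0.        ,  0.        ,  0.        ,  1.        ]])}
top seal_box [{'at': [258.5, 456.5], 'confidence': 0.76}]
top seal_dial_grip [{'at': [258.6, 460.7], 'confidence': 0.61}]
top brush_dial_tip [{'at': [232.5, 182.1], 'confidence': 0.72}]
{'camera_matrix': array([[448.18773608,   0.        , 313.27879592],
       [  0.        , 448.18773608, 235.36436488],
       [  0.        ,   0.        ,   1.        ]]), 'pose': array([[ 0.91633918, -0.25235184,  0.31087145,  0.2974093 ],
       [-0.3999525 , -0.6136849 ,  0.68075609, -0.7242134 ],
       [ 0.01898706, -0.74813729, -0.66327226,  0.74108489],
       [ 0.        ,  0.        ,  0.        ,  1.        ]])}
side seal_box [{'at': [382.3, 355.9], 'confidence': 0.68}]
side seal_dial_grip [{'at': [372.9, 356.6], 'confidence': 0.69}]
side brush_dial_tip [{'at': [160.8, 264.4], 'confidence': 0.6}]
```

View pics/top0.png

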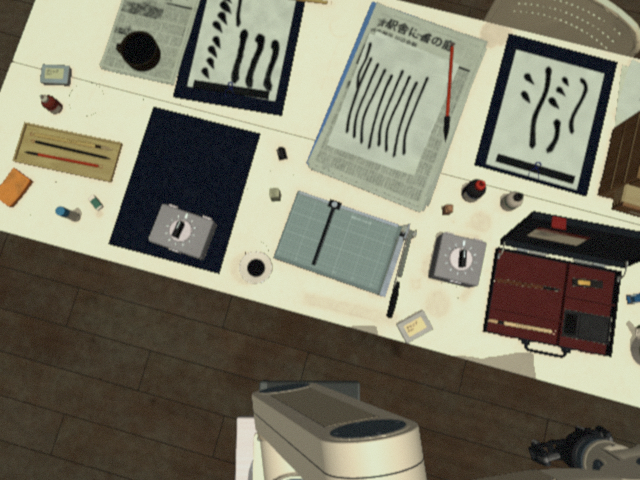

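View pics/side0.png

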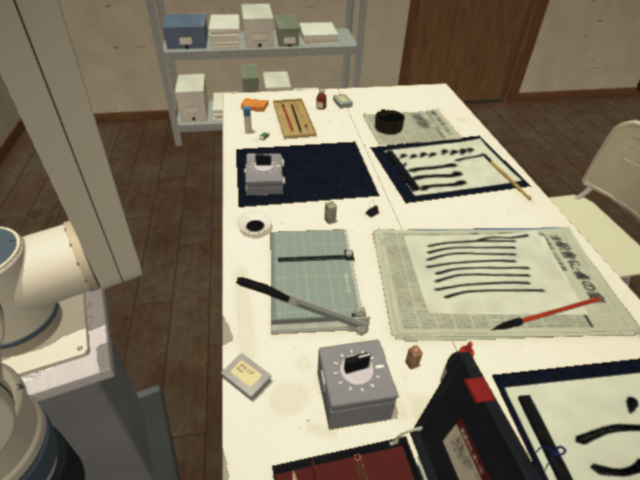

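```bash
python3 - <<'E'
import cv2
a=cv2.imread("pics/top0.png")[210:310,405:515];b=cv2.imread("pics/side0.png")[310:450,285:435]
a=cv2.resize(a,(396,360),interpolation=cv2.INTER_CUBIC);b=cv2.resize(b,(386,360),interpolation=cv2.INTER_CUBIC)
cv2.imwrite("pics/z0.png",cv2.hconcat([a,b]))
E
cat > h.py <<'E'
import numpy as np
from workcell import *
from scipy.spatial.transform import Rotation as R
def topx(c,rc,z):
    k=get_calibration(c);K=k["camera_matrix"];P=k["pose"]
    d=P[:3,:3]@np.linalg.solve(K,[rc[1],rc[0],1]);o=P[:3,3]
    return o+d*(z-o[2])/d[2]
def proj(c,p):
    k=get_calibration(c);K=k["camera_matrix"];P=k["pose"]
    q=K@(P[:3,:3].T@(np.array(p)-P[:3,3]));return q[:2]/q[2]
E
python3 - <<'E'
from h import *
print(topx("top",[258.5,458],.107),topx("side",[373,356.6],.107))
print(R.from_rotvec(get_obs()['tcp_rot']).as_matrix().round(3))
E
```

```text
[ 0.53488291 -0.37380569  0.107     ] [ 0.52647758 -0.40144629  0.107     ]
[[ 0.287 -0.     0.958]
 [-0.958  0.     0.287]
 [-0.    -1.     0.   ]]
```

View pics/z0.png

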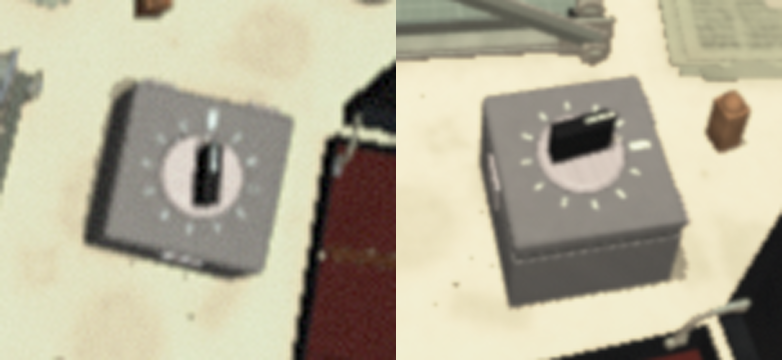

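```bash
cat > fit.py <<'E'
from h import *
import cv2,sys
from scipy.optimize import minimize
from scipy.ndimage import map_coordinates,gaussian_filter
I={c:gaussian_filter(cv2.cvtColor(cv2.imread(f"pics/{c}0.png"),6).astype(float),.7) for c in("top","side")}
def samp(c,p):
    u=np.array([proj(c,q) for q in p]);return map_coordinates(I[c],[u[:,1],u[:,0]],order=1)
def w(x,y,yaw,r,a,z=.085):
    a=yaw-a;return [x+r*np.cos(a),y+r*np.sin(a),z]
def score(v,cams):
    x,y,yaw=v;s=0
    A=np.arange(12)*np.pi/6
    for c in cams:
        s+=samp(c,[w(x,y,yaw,.036,a) for a in A]).sum()
        s-=samp(c,[w(x,y,yaw,.036,a+np.pi/12) for a in A]).sum()
        s-=.5*samp(c,[w(x,y,yaw,.044,a) for a in A[1:]]).sum()
    return -s
from itertools import product
for cams in(["top"],["side"],["top","side"]):
    best=min(((score(v,cams),v) for v in product(np.arange(.515,.55,.003),np.arange(-.41,-.36,.003),np.arange(-.4,.1,.06))),key=lambda t:t[0])
    r=minimize(score,best[1],args=(cams,),method="Nelder-Mead",options=dict(initial_simplex=np.array(best[1])+np.array([[0,0,0],[.002,0,0],[0,.002,0],[0,0,.05]])))
    print(cams,r.x,r.fun,best[0])
E
python3 fit.py
```

```text
Traceback (most recent call last):
  File "fit.py", line 20, in <module>
    best=min(((score(v,cams),v) for v in product(np.arange(.515,.55,.003),np.arange(-.41,-.36,.003),np.arange(-.4,.1,.06))),key=lambda t:t[0])
  File "fit.py", line 20, in <genexpr>
    best=min(((score(v,cams),v) for v in product(np.arange(.515,.55,.003),np.arange(-.41,-.36,.003),np.arange(-.4,.1,.06))),key=lambda t:t[0])
               ~~~~~^^^^^^^^
  File "fit.py", line 15, in score
    s-=samp(c,[w(x,y,yaw,.036,a+np.pi/12) for a in A]).sum()
       ~~~~^^^^^^^^^^^^^^^^^^^^^^^^^^^^^^^^^^^^^^^^^^^
  File "fit.py", line 7, in samp
    u=np.array([proj(c,q) for q in p]);return map_coordinates(I[c],[u[:,1],u[:,0]],order=1)
                ~~~~^^^^^
  File "h.py", line 9, in proj
    k=get_calibration(c);K=k["camera_matrix"];P=k["pose"]
ValueError: time passes only in moves, steps and waits
```

```bash
python3 - <<'E'
s=open('h.py').read().replace("def topx","C={}\ndef cal(c):\n    if c not in C:C[c]=get_calibration(c)\n    return C[c]\ndef topx",1).replace("k=get_calibration(c)","k=cal(c)")
open('h.py','w').write(s)
E
python3 fit.py; python3 -c "
from workcell import *
print(get_obs()['time'])"
```

```text
['top'] [ 0.52669474 -0.36153167  0.04207711] 473.7048024412528 482.0279406727867
['side'] [ 0.53197014 -0.41100074  0.04063364] 318.9063804947881 338.3572473978634
['top', 'side'] [ 0.53713158 -0.38413076 -0.23237896] 720.0276289227493 900.6422109627221
0.4
```

```bash
python3 - <<'E'
s=open('fit.py').read()
s=s.replace("s-=samp(c,[w(x,y,yaw,.036,a+","s-=.5*samp(c,[w(x,y,yaw,.036,a+").replace("s-=.5*samp(c,[w(x,y,yaw,.044,a) for a in A[1:]])","s-=6/11*samp(c,[w(x,y,yaw,.044,a) for a in A[1:]])")
open('fit.py','w').write(s+'''
x,y,yaw=r.x
out=[]
for c,(r0,c0) in (("top",(208,405)),("side",(310,285))):
    im=cv2.resize(cv2.imread(f"pics/{c}0.png")[r0:r0+140,c0:c0+150-40*(c=="top")],None,fx=4,fy=4,interpolation=cv2.INTER_CUBIC)
    def dot(p,col,rad=2):
        u=(proj(c,p)-[c0,r0]+.5)*4; cv2.circle(im,tuple(int(t) for t in u),rad,col,-1)
    for i in range(12): dot(w(x,y,yaw,.036,i*np.pi/6),(0,0,255) if i else (0,255,0))
    for sx in(-1,1):
        for sy in(-1,1):
            p=R.from_euler('z',yaw).apply([sx*.055,sy*.055,.085])+[x,y,0];dot(p,(255,0,0))
    out.append(im)
h=min(o.shape[0] for o in out);o=cv2.hconcat([i[:h] for i in out]);print(o.shape)
cv2.imwrite(sys.argv[1],cv2.resize(o,None,fx=.75,fy=.75) if o.shape[1]>800 else o)
''')
E
python3 fit.py pics/f1.png
```

```text
['top'] [ 0.52711082 -0.3647778  -0.39824571] -242.24067618550282 -239.0179861177878
['side'] [ 0.53710207 -0.38403415 -0.2294663 ] -542.3209933802506 -422.5492669047579
['top', 'side'] [ 0.53717371 -0.38405408 -0.2323548 ] -831.614630776243 -645.920058004824
(560, 1040, 3)
```

View pics/f1.png

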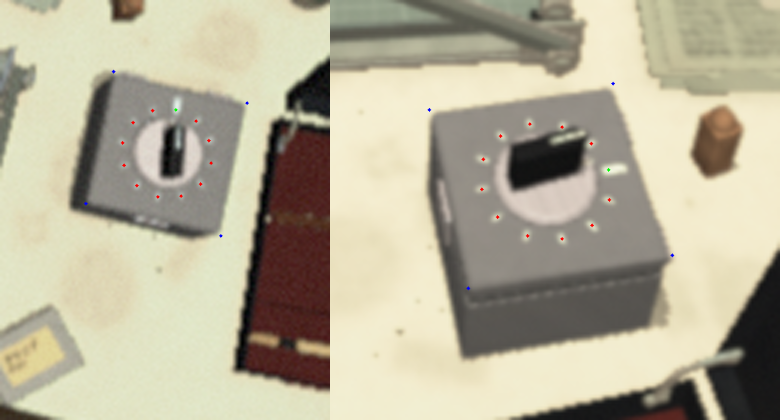

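Run:
```python
from h import *
a=topx("side",[357.3,358.3],.122);b=topx("side",[354,370],.122);d=b-a
print(a,b,np.degrees(np.arctan2(d[1],d[0])))
c=np.array([.537,-.384])
print(np.degrees(np.arctan2(*(b[:2]-c)[::-1])), np.linalg.norm(b[:2]-c))
# bar outlines
import cv2
for n,cc,(r0,c0) in(("t","top",(230,435)),("s","side",(335,325))):
    im=cv2.resize(cv2.imread(f"pics/{cc}0.png")[r0:r0+50,c0:c0+65],None,fx=6,fy=6,interpolation=cv2.INTER_CUBIC)
    for deg,col in((-13,(0,0,255)),(0,(0,255,0)),(8,(255,0,0)),(16,(0,255,255))):
        t=np.radians(deg);e=np.array([np.cos(t),np.sin(t)])
        pts=[tuple(((proj(cc,[*(c+e*s),.122])-[c0,r0]+.5)*6).astype(int)) for s in(-.022,.022)]
        cv2.line(im,*[tuple(map(int,p)) for p in pts],col,1)
    globals()[n]=im
cv2.imwrite("pics/b0.png",cv2.hconcat([t,s]))
```

```text
[ 0.53666935 -0.3852052   0.122     ] [ 0.55692322 -0.38710404  0.122     ] -5.355925169536028
-8.855494486432557 0.020163572095918382Traceback (most recent call last):
  File "<stdin>", line 15, in <module>
cv2.error: OpenCV(4.12.0) /io/opencv/modules/core/src/matrix_operations.cpp:64: error: (-215:Assertion failed) src[i].dims <= 2 && src[i].rows == src[0].rows && src[i].type() == src[0].type() in function 'hconcat'
```

```bash
cat > bar.py <<'E'
from h import *
import cv2,sys
c=np.array([.537,-.384]);ims=[]
for cc,(r0,c0) in(("top",(230,435)),("side",(335,325))):
    im=cv2.resize(cv2.imread(f"pics/{cc}{sys.argv[1]}.png")[r0:r0+50,c0:c0+65],None,fx=6,fy=6,interpolation=cv2.INTER_CUBIC)
    for deg,col in zip(map(float,sys.argv[3:]),((0,0,255),(0,255,0),(255,0,0),(0,255,255))):
        t=np.radians(deg);e=np.array([np.cos(t),np.sin(t)])
        pts=[((proj(cc,[*(c+e*s),.122])-[c0,r0]+.5)*6).astype(int) for s in(-.022,.022)]
        cv2.line(im,*[tuple(map(int,p)) for p in pts],col,1)
    ims.append(im)
cv2.imwrite(sys.argv[2],cv2.hconcat(ims))
E
python3 bar.py 0 pics/b0.png -13 -5 3
```

```text
(no output)
```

View pics/b0.png

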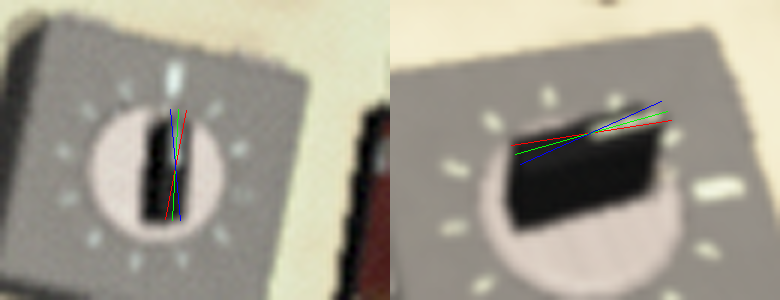

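Run:
```python
from h import *
print(globals().get("tip_extent"))
for c in("top","side"):
    d=np.load(f"{c}0.npy");k=cal(c);K=k["camera_matrix"];P=k["pose"]
    v,u=np.mgrid[:480,:640]
    p=np.stack([(u-K[0,2])/K[0,0]*d,(v-K[1,2])/K[1,1]*d,d],-1)@P[:3,:3].T+P[:3,3]
    p=p[d>0]
    print(c)
    for y in np.arange(-.60,-.22,.03):
        row=[]
        for x in np.arange(.2,.8,.04):
            m=(abs(p[:,0]-x)<.02)&(abs(p[:,1]-y)<.015)&(p[:,2]<.6);row.append(int(1000*p[m,2].max()) if m.any() else -1)
        print(round(y,2),row)
```

```text
0.019
top
-0.6 [349, 5, 9, 40, 21, 35, 16, 19, 16, 126, 258, -1, 7, 7, 22, 37]
-0.57 [354, 8, 8, 40, 37, 37, 15, 20, 14, 265, 266, 5, 8, 10, 16, 22]
-0.54 [546, 4, 8, 31, 41, 29, 15, 18, 16, 48, 268, 10, 115, 72, 11, 19]
-0.51 [598, -686, 9, 8, 39, 35, 14, 23, 15, 66, 257, 251, 93, 71, 8, 27]
-0.48 [599, -683, 9, 7, 38, 30, 39, 41, 39, 69, 127, 9, 10, 7, 7, 13]
-0.45 [599, -686, 10, 9, 42, 42, 39, 10, 89, 90, 76, 10, 83, 130, 8, 10]
-0.42 [-682, -683, 5, 8, 8, 9, 9, 93, 96, 93, 89, 8, 83, 131, 7, 9]
-0.39 [-686, -684, 5, 9, 8, 10, 9, 92, 130, 129, 93, 46, 54, 7, 8, 8]
-0.36 [-687, -680, -688, 9, 10, 8, 9, 92, 99, 97, 95, 47, 56, 9, 11, 15]
-0.33 [-685, -683, -685, 7, 27, 22, 9, 93, 93, 94, 89, 9, 13, 15, 18, 17]
-0.3 [-685, -683, -683, 10, 32, 31, 10, 9, 8, 11, 37, 11, 16, 18, 17, 19]
-0.27 [-685, -684, -679, 27, 31, 30, 7, 9, 8, 82, 62, 61, 15, 18, 19, 16]
-0.24 [-679, -686, -681, 7, 28, 27, 146, 141, 114, 88, 63, 63, 15, 17, 19, 17]
side
-0.6 [-1, -1, -1, -1, -1, -1, -1, -1, -1, -1, 254, -1, -1, -1, 20, 34]
-0.57 [535, -1, -1, -1, -1, -1, -1, -1, -1, 48, 263, -1, -1, -1, 15, 18]
-0.54 [534, -1, -1, -1, -1, -1, -1, -1, 10, 45, 264, -1, -1, -1, 7, 17]
-0.51 [524, -1, -1, -1, -1, -1, 11, 16, 11, 65, 254, 252, -1, -1, 5, 17]
-0.48 [523, -1, -1, -1, 37, 35, 37, 36, 36, 59, 67, 0, -1, -1, 2, 6]
-0.45 [-1, -1, -1, 3, 37, 37, 33, 3, 88, 88, 82, 3, 2, 130, 2, 5]
-0.42 [-1, -1, 2, 3, 3, 3, 5, 88, 94, 93, 86, 2, 78, 129, -1, 4]
-0.39 [-1, -1, 2, 4, 4, 3, 3, 89, 125, 124, 88, 46, 54, 2, 3, 6]
-0.36 [-1, -1, -1, 3, 3, 3, 3, 89, 93, 93, 87, 46, 55, 7, 10, 11]
-0.33 [-1, -1, -1, 3, 25, 25, 4, 87, 88, 88, 87, 3, 11, 11, 12, 11]
-0.3 [-1, -1, -1, 3, 27, 26, 3, 3, 2, -1, 39, 3, 12, 12, 14, 13]
-0.27 [-1, -1, -1, 24, 26, 25, 5, 3, 90, 83, 61, 58, 11, 11, 14, 13]
-0.24 [-1, -1, -1, 0, 25, 24, 152, 144, 112, 86, 59, 58, 11, 12, 11, 12]
```

>>> {"name": "arm_command", "arguments": {"deltas": [[-0.4, -2, 5, 0, -10, 0, 1], [-0.8, -3, 10, 0, -20, 0, 1], [-1.2, -3, 15, 0, -30, 0, 1], [-1.6, -3, 20, 0, -40, 0, 1], [-2, -3, 25, 0, -50, 0, 1]]}}

```text
time: 1.02
tool_pos: [0.3929, -0.4353, 0.2804]
tcp_rot: [-1.548, 0.315, -0.315]
force: [-0.3, -0.0, -0.8]
finger_gap: 0.0858
```

```bash
cat > st.py <<'E'
from h import *
import sys
o=get_obs();M=R.from_rotvec(o['tcp_rot']).as_matrix()
h=np.degrees(np.arctan2(M[1,2],M[0,2]))
print("t",o['time'],"p",o['tool_pos'].round(4),"zhead",h.round(2),"down",M[:,1].round(4),"q",o['qpos'].round(2),"gap",o['finger_gap'],"F",o['force'].round(1),"T",o['wrist_torque'].round(2))
t=np.array([.537,-.384,float(sys.argv[1])])
print("delta tool cm",(M.T@(t-o['tool_pos'])*100).round(2),"turn y",(-((float(sys.argv[2])-h+180)%360-180)))
E
python3 st.py .27 175
```

```text
t 1.025 p [ 0.3929 -0.4353  0.2804] zhead 66.99 down [ 1.e-04 -3.e-04 -1.e+00] q [-0.98  0.32  0.18  1.43 -0.    0.99] gap 0.08578756171568613 F [-0.3 -0.  -0.8] T [-0.04  0.03  0.01]
delta tool cm [11.26  1.04 10.35] turn y -108.01266793167633
```

>>> {"name": "arm_command", "arguments": {"deltas": [[2.3, 0, 2, 0, -10, 0, 1], [4.6, 0, 4.1, 0, -20, 0, 1], [6.9, 0, 6.2, 0, -30, 0, 1], [9.2, 0, 8.3, 0, -40, 0, 1], [11.2, 0, 10.3, 0, -50, 0, 1]]}}

```text
time: 1.65
tool_pos: [0.5362, -0.3854, 0.2801]
tcp_rot: [-1.539, -0.369, 0.37]
force: [-0.1, -0.8, 0.3]
finger_gap: 0.0857
```

>>> {"name": "arm_command", "arguments": {"deltas": [[0, 1, 0, 0, -10, 0, 1], [0, 2, 0, 0, -20, 0, 1], [0, 3, 0, 0, -30, 0, 1], [0, 4, 0, 0, -40, 0, 1], [0, 5, 0, 0, -50, 0, 1]]}}

```text
time: 2.28
tool_pos: [0.5351, -0.3858, 0.2298]
tcp_rot: [-1.308, -1.04, 1.04]
force: [0.3, 0.0, 0.3]
finger_gap: 0.0855
```

```bash
python3 st.py .115 175
```

```text
t 2.275 p [ 0.5351 -0.3858  0.2298] zhead 166.99 down [-1.e-04  1.e-04 -1.e+00] q [-0.75  0.46  0.27  1.38  0.   -0.52] gap 0.0855039239929315 F [0.3 0.  0.3] T [ 0.01 -0.02  0.03]
delta tool cm [ 0.22 11.48 -0.15] turn y -8.006783407369454
```

>>> {"name": "arm_command", "arguments": {"deltas": [[0.1, 3, -0.1, 0, -4, 0, 1], [0.2, 6, -0.2, 0, -8, 0, 1], [0.2, 8.5, -0.2, 0, -8, 0, 1], [0.2, 10.5, -0.2, 0, -8, 0, 1], [0.2, 11.5, -0.2, 0, -8, 0, 1]]}}

```text
time: 2.9
tool_pos: [0.5372, -0.3841, 0.1141]
tcp_rot: [-1.25, -1.14, 1.14]
force: [-0.0, 0.0, 0.7]
finger_gap: 0.0856
```

```bash
python3 st.py .115 175
python3 - <<'E'
from workcell import *
import cv2
a=get_image("side")[0][:,:,::-1];cv2.imwrite("pics/side1.png",a)
cv2.imwrite("pics/s1.png",cv2.resize(a[260:450,250:450],None,fx=3,fy=3))
E
```

```text
t 2.9 p [ 0.5372 -0.3841  0.1141] zhead 174.66 down [-0.0012  0.0011 -1.    ] q [-0.75  0.51  0.06  1.12 -0.   -0.65] gap 0.08560907232566534 F [-0.   0.   0.7] T [ 0.02 -0.02 -0.  ]
delta tool cm [ 0.01 -0.09  0.02] turn y -0.3400608588173384
```

View pics/s1.png

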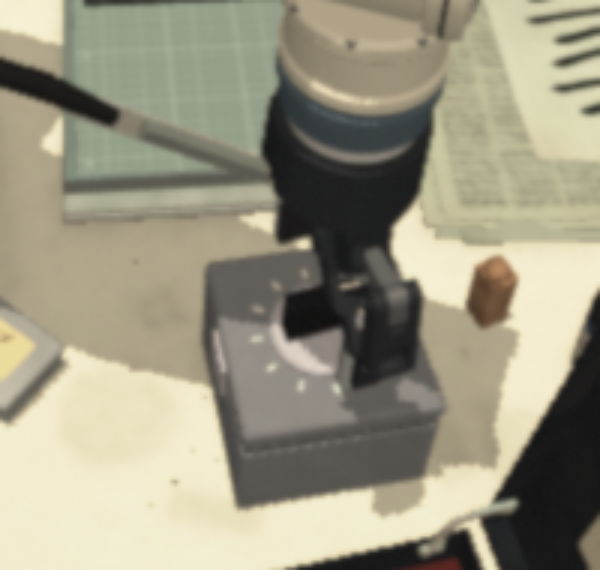

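Run:
```python
from h import *
for p in([.537,-.384,.114],[.537,-.384,.122],[.5335,-.427,.105],[.5335,-.441,.105],[.5405,-.341,.105]):print(p,(proj("side",p)-[250,260])*3)
```

```text
[0.537, -0.384, 0.114] [323.11841698 298.35685466]
[0.537, -0.384, 0.122] [324.39014136 289.8846995 ]
[0.5335, -0.427, 0.105] [354.41421122 376.91193828]
[0.5335, -0.441, 0.105] [367.6351202  399.94451865]
[0.5405, -0.341, 0.105] [291.62422609 244.10749042]
```

Run:
```python
from h import *
import cv2
a=cv2.resize(cv2.imread("pics/side1.png")[240:450,260:440],None,fx=3.3,fy=3.3,interpolation=cv2.INTER_CUBIC)
def P(p):return tuple(int(t) for t in (proj("side",p)-[260,240]+.5)*3.3)
c=np.array([.5372,-.3841,0]);
cv2.line(a,P(c+[0,0,.114]),P(c+[0,0,.26]),(0,0,255),1)
h=np.radians(174.7);z=np.array([np.cos(h),np.sin(h),0]);x=np.array([-z[1]*-1*-1,z[0],0])
x=np.cross([0,0,-1],z)
for s in(1,-1):
    for g in(.0425,.057):
        q=[P(c+s*g*x+w*.011*z+[0,0,zz]) for w,zz in((-1,.108),(1,.108),(1,.14),(-1,.14))]
        cv2.polylines(a,[np.array(q)],True,(0,255,0) if s>0 else (255,0,0),1)
# body bottom at .168
q=[P(c+i*x+j*z+[0,0,.168]) for i,j in((.038,.0425),(.038,-.0425),(-.038,-.0425),(-.038,.0425))]
cv2.polylines(a,[np.array(q)],True,(0,255,255),1)
cv2.imwrite("pics/s2.png",a)
```

```text
(no output)
```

View pics/s2.png

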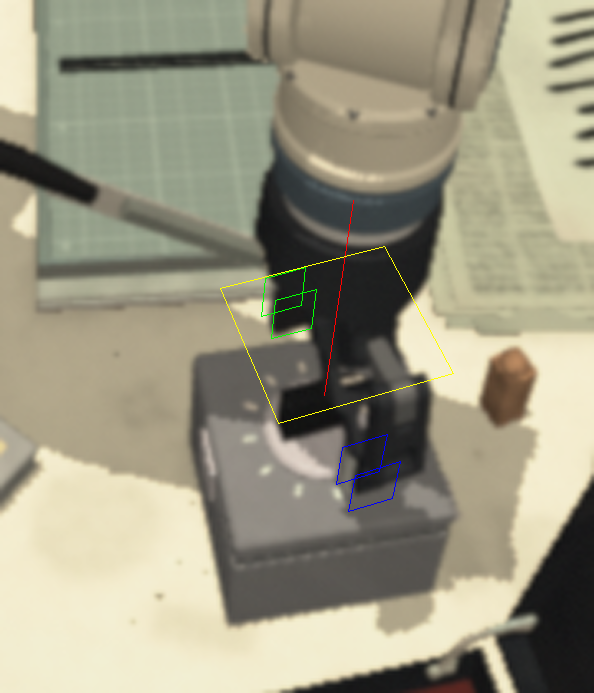

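Run:
```python
from h import *
import cv2
for c in("side","top"):
    im,d=get_image(c);np.save(c+"2.npy",d);cv2.imwrite(f"pics/{c}2.png",im[:,:,::-1])
    k=cal(c);K=k["camera_matrix"];P=k["pose"]
    v,u=np.mgrid[:480,:640]
    p=np.stack([(u-K[0,2])/K[0,0]*d,(v-K[1,2])/K[1,1]*d,d],-1)@P[:3,:3].T+P[:3,3]
    ok=(d>0)&(abs(p[...,0]-.537)<.09)&(abs(p[...,1]+.384)<.09)
    for lo in(.1,.115,.13,.145,.16,.18,.2):
        m=ok&(p[...,2]>lo)&(p[...,2]<lo+.015);q=p[m]
        if len(q)>3:
            print(c,lo,len(q));
            H,_,_=np.histogram2d(q[:,1],q[:,0],bins=[np.arange(-.464,-.30,.01),np.arange(.477,.6,.01)])
            if c=="side" and lo<.16:print(H.astype(int))
im=cv2.imread("pics/side2.png")[330:420,320:420];cv2.imwrite("pics/s3.png",cv2.convertScaleAbs(cv2.resize(im,None,fx=6.6,fy=6.6,interpolation=cv2.INTER_CUBIC),alpha=2.))
```

```text
side 0.1 130
[[ 0  0  0  0  0  0  0  0  0  0  0  0]
 [ 0  0  0  0  0  0  0  0  0  0  0  0]
 [ 0  0  0  0  0  0  0  0  0  0  0  0]
 [ 0  0  0  0  9  0  0  0  0  0  0  0]
 [ 0  0  0  0  0  0  0  0  0  0  0  0]
 [ 0  0  0  0  0  0  0  0  0  0  0  0]
 [ 0  0  0  0  0  0  0  0  0  0  0  0]
 [ 0  0  0 14 27 29 13  0  0  0  0  0]
 [ 0  0  0 11  0  0  0  0  0  0  0  0]
 [ 0  0  0  0  0  0  0  0  0  0  0  0]
 [ 0  0  0  0  0  0  0  0  0  0  0  0]
 [ 0  0  0  0  0  0  0  0  0  0  0  0]
 [ 0  0  0  0  0  9 15  3  0  0  0  0]
 [ 0  0  0  0  0  0  0  0  0  0  0  0]
 [ 0  0  0  0  0  0  0  0  0  0  0  0]
 [ 0  0  0  0  0  0  0  0  0  0  0  0]]
side 0.115 252
[[ 0  0  0  0  0  0  0  0  0  0  0  0]
 [ 0  0  0  0  0  0  0  0  0  0  0  0]
 [ 0  0  0  0 16  9  1  0  0  0  0  0]
 [ 0  0  0  0 26  0  0  0  0  0  0  0]
 [ 0  0  0  0  0  0  0  0  0  0  0  0]
 [ 0  0  0  0  0  0  0  0  0  0  0  0]
 [ 0  0  0  0  0  0  0  0  0  0  0  0]
 [ 0  0  0 12 33 32  2 15  0  0  0  0]
 [ 0  0  0  7 20 14  1  7  0  0  0  0]
 [ 0  0  0  0  0  0  0  0  0  0  0  0]
 [ 0  0  0  0  0  0  0  0  0  0  0  0]
 [ 0  0  0  0  0  
[... 856 characters left out ...]
 0  0  0  0]
 [ 0  0  0  0  6  0  0  0  0  0  0  0]
 [ 0  0  0  0 24  0  0  0  0  0  0  0]
 [ 0  0  0  0 13  1  0  0  0  0  0  0]
 [ 0  0  0  0  2  0  0  0  0  0  0  0]
 [ 0  0  0  0  0  0  0  0  0  0  0  0]
 [ 0  0  0  0  0  0  0  0  0  0  0  0]
 [ 0  0  0  0  0  0  0  0  0  0  0  0]
 [ 0  0  0  0  0  0  0  0  0  0  0  0]
 [ 0  0  0  0  0  0  0  0  0  0  0  0]
 [ 0  0  0  0  0  0  0  0  0  0  0  0]
 [ 0  0  0  0  0  0  0  0  0  0  0  0]
 [ 0  0  0  0  0  3  0  0  0  0  0  0]
 [ 0  0  0  0  0  2  0  0  0  0  0  0]
 [ 0  0  0  0  0  4  0  0  0  0  0  0]
 [ 0  0  0  0  0  0  0  0  0  0  0  0]]
side 0.16 267
side 0.18 248
side 0.2 452
top 0.115 9
top 0.145 14
top 0.16 55
top 0.18 30
top 0.2 119
```

View pics/s3.png

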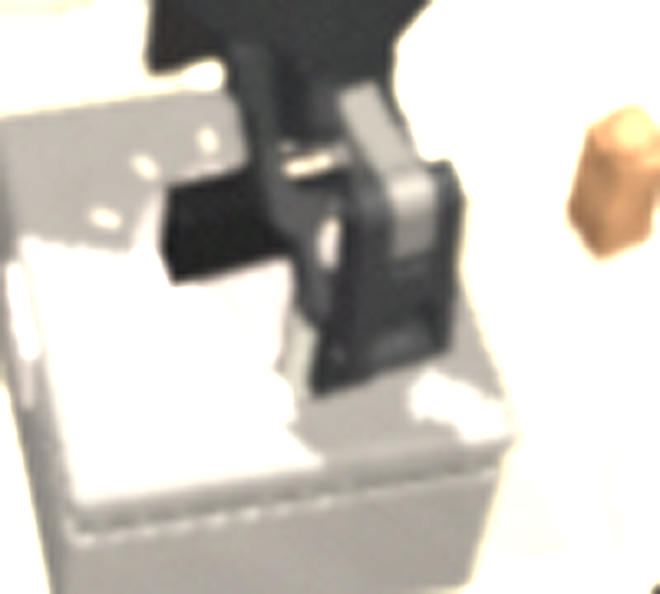

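>>> {"name": "arm_command", "arguments": {"deltas": [[0, 0, 0, 0, 0, 0, -1], [0, 0, 0, 0, 0, 0, -1], [0, 0, 0, 0, 0, 0, -1], [0, 0, 0, 0, 0, 0, -1], [0, 0, 0, 0, 0, 0, -1]]}}

```text
time: 3.68
tool_pos: [0.5375, -0.3845, 0.1156]
tcp_rot: [-1.252, -1.14, 1.14]
force: [-0.8, -0.2, 3.1]
finger_gap: 0.011
```

```bash
python3 st.py .115 175
```

```text
t 3.675 p [ 0.5375 -0.3845  0.1156] zhead 174.66 down [ 2.e-04 -4.e-04 -1.e+00] q [-0.75  0.51  0.06  1.12 -0.   -0.65] gap 0.010950230539267185 F [-0.8 -0.2  3.1] T [ 0.04  0.21 -0.03]
delta tool cm [0.05 0.06 0.06] turn y -0.342787605262572
```

>>> {"name": "arm_command", "arguments": {"deltas": [[0, 0, 0, 0, 8, 0, -1], [0, 0, 0, 0, 16, 0, -1], [0, 0, 0, 0, 24, 0, -1], [0, 0, 0, 0, 32, 0, -1], [0, 0, 0, 0, 40, 0, -1]]}}

```text
time: 4.3
tool_pos: [0.5374, -0.3849, 0.1157]
tcp_rot: [-1.486, -0.605, 0.606]
force: [-2.3, -1.8, 2.7]
finger_gap: 0.0109
```

```bash
python3 st.py .115 106.8
```

```text
t 4.3 p [ 0.5374 -0.3849  0.1157] zhead 134.38 down [-0.     -0.0011 -1.    ] q [-0.75  0.51  0.06  1.12 -0.    0.05] gap 0.010889061358228147 F [-2.3 -1.8  2.7] T [-0.35  0.32  0.11]
delta tool cm [0.03 0.07 0.09] turn y 27.581629529310362
```

>>> {"name": "arm_command", "arguments": {"deltas": [[0, 0, 0, 0, 8, 0, -1], [0, 0, 0, 0, 16, 0, -1], [0, 0, 0, 0, 24, 0, -1], [0, 0, 0, 0, 28, 0, -1], [0, 0, 0, 0, 28, 0, -1]]}}

```text
time: 4.92
tool_pos: [0.5372, -0.385, 0.1157]
tcp_rot: [-1.56, -0.228, 0.229]
force: [-4.0, -3.3, 4.9]
finger_gap: 0.0107
```

>>> {"name": "arm_command", "arguments": {"deltas": [[0, 0, 0, 0, 0, 0, -1], [0, 0, 0, 0, 0, 0, -1], [0, 0, 0, 0, 0, 0, -1], [0, 0, 0, 0, 0, 0, -1]]}}

```text
time: 5.42
tool_pos: [0.5372, -0.385, 0.1156]
tcp_rot: [-1.56, -0.229, 0.23]
force: [-4.7, -3.8, 4.2]
finger_gap: 0.011
```

```bash
python3 st.py .115 106.8
python3 - <<'E'
from workcell import *
import cv2
a=get_image("side")[0][:,:,::-1];cv2.imwrite("pics/side3.png",a)
cv2.imwrite("pics/s4.png",cv2.convertScaleAbs(cv2.resize(a[320:430,300:420],None,fx=5,fy=5,interpolation=cv2.INTER_CUBIC),alpha=1.5))
E
```

```text
t 5.425 p [ 0.5372 -0.385   0.1156] zhead 106.73 down [-4.0e-04 -1.2e-03 -1.0e+00] q [-0.75  0.51  0.06  1.12 -0.    0.53] gap 0.010995413388595351 F [-4.7 -3.8  4.2] T [-0.76  0.92 -0.06]
delta tool cm [0.01 0.06 0.1 ] turn y -0.07128094806290619
```

View pics/s4.png

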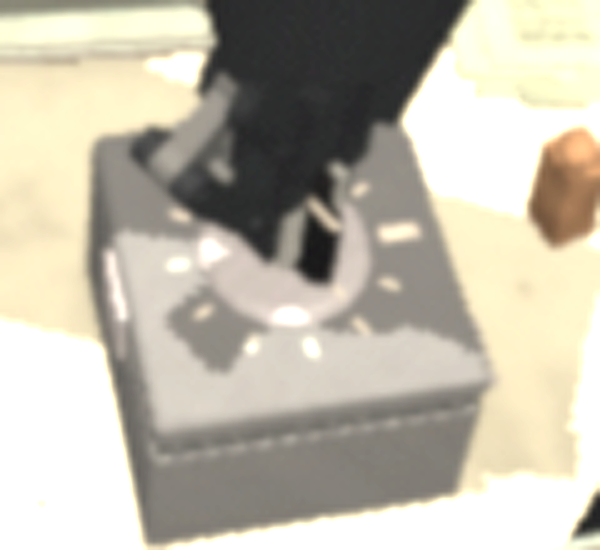

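Run:
```python
from h import *
import cv2
for c in[(310,203,338,230),(312,200,340,228)]:
    a=topx("side",[320+c[1]/5,300+c[0]/5],.122);b=topx("side",[320+c[3]/5,300+c[2]/5],.122);d=b-a
    print(a,b,np.degrees(np.arctan2(d[1],d[0])))
im=cv2.resize(cv2.imread("pics/side3.png")[320:430,300:420],None,fx=6,fy=6,interpolation=cv2.INTER_CUBIC)
im=cv2.convertScaleAbs(im,alpha=1.5)
for deg,col in((-63,(0,0,255)),(-73,(0,255,0)),(-83,(255,0,0))):
    e=np.array([np.cos(np.radians(deg)),np.sin(np.radians(deg))])
    for z in(.122,.091):
        p=[tuple(int(t) for t in (proj("side",[*(np.array([.537,-.384])+s*e),z])-[300,320]+.5)*6) for s in(.012,.022)]
        cv2.line(im,*p,col,1)
cv2.imwrite("pics/s5.png",im[120:420,250:600])
```

```text
[ 0.53925765 -0.39285323  0.122     ] [ 0.54276518 -0.40488862  0.122     ] -73.75206420203084
[ 0.5403641  -0.39213408  0.122     ] [ 0.54369159 -0.40450527  0.122     ] -74.94540449231523
```

View pics/s5.png

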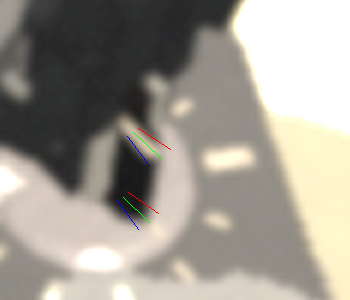

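>>> {"name": "arm_command", "arguments": {"deltas": [[0, 0, 0, 0, -9, 0, -1], [0, 0, 0, 0, -18, 0, -1], [0, 0, 0, 0, -27, 0, -1], [0, 0, 0, 0, -36, 0, -1], [0, 0, 0, 0, -45, 0, -1]]}}

```text
time: 6.1
tool_pos: [0.5375, -0.3847, 0.1156]
tcp_rot: [-1.402, -0.843, 0.843]
force: [-2.8, -1.9, 5.4]
finger_gap: 0.011
```

>>> {"name": "arm_command", "arguments": {"deltas": [[0, 0, 0, 0, -9, 0, -1], [0, 0, 0, 0, -18, 0, -1], [0, 0, 0, 0, -27, 0, -1], [0, 0, 0, 0, -36, 0, -1], [0, 0, 0, 0, -45, 0, -1]]}}

```text
time: 6.72
tool_pos: [0.5375, -0.3843, 0.1156]
tcp_rot: [-1.054, -1.425, 1.425]
force: [-2.5, 0.3, 4.4]
finger_gap: 0.0109
```

>>> {"name": "arm_command", "arguments": {"deltas": [[0, 0, 0, 0, 0, 0, -1], [0, 0, 0, 0, 0, 0, -1]]}}

```text
time: 6.98
tool_pos: [0.5376, -0.3843, 0.1156]
tcp_rot: [-1.058, -1.42, 1.42]
force: [-2.0, -0.8, 4.9]
finger_gap: 0.0111
```

```bash
python3 st.py .115 196.8
```

```text
t 6.975 p [ 0.5376 -0.3843  0.1156] zhead -163.33 down [ 3.e-04 -1.e-04 -1.e+00] q [-0.75  0.51  0.06  1.12  0.   -1.04] gap 0.011092718258182829 F [-2.  -0.8  4.9] T [-0.09  0.54  0.06]
delta tool cm [0.04 0.06 0.05] turn y -0.1267820248381213
```

>>> {"name": "arm_command", "arguments": {"deltas": [[0, 0, 0, 0, 0, 0, 1], [0, 0, 0, 0, 0, 0, 1], [0, 0, 0, 0, 0, 0, 1], [0, 0, 0, 0, 0, 0, 1], [0, 0, 0, 0, 0, 0, 1]]}}

```text
time: 7.6
tool_pos: [0.5375, -0.3844, 0.1152]
tcp_rot: [-1.057, -1.42, 1.42]
force: [0.6, 0.9, 0.6]
finger_gap: 0.0855
```

>>> {"name": "arm_command", "arguments": {"deltas": [[0, -2, 0, 0, 0, 0, 1], [0, -6, 0, 0, 0, 0, 1], [0, -10, 0, 0, 0, 0, 1], [0, -14, 0, 0, 0, 0, 1], [0, -16, 0, 0, 0, 0, 1]]}}

```text
time: 8.22
tool_pos: [0.5378, -0.3846, 0.2779]
tcp_rot: [-1.061, -1.421, 1.421]
force: [0.1, -0.1, 0.2]
finger_gap: 0.0854
```

```bash
python3 st.py .28 196.8;python3 - <<'E'
from workcell import *
import cv2
for c in("side","top"):cv2.imwrite(f"pics/{c}4.png",get_image(c)[0][:,:,::-1])
E
python3 bar.py 4 pics/b4.png 7 17 27
```

```text
t 8.225 p [ 0.5378 -0.3846  0.2779] zhead -163.34 down [ 0.0023 -0.0021 -1.    ] q [-0.75  0.45  0.38  1.5   0.   -1.04] gap 0.08539967082922327 F [ 0.1 -0.1  0.2] T [ 0.02 -0.02  0.03]
delta tool cm [ 0.08 -0.21  0.06] turn y -0.13582473383235083
```

View pics/b4.png

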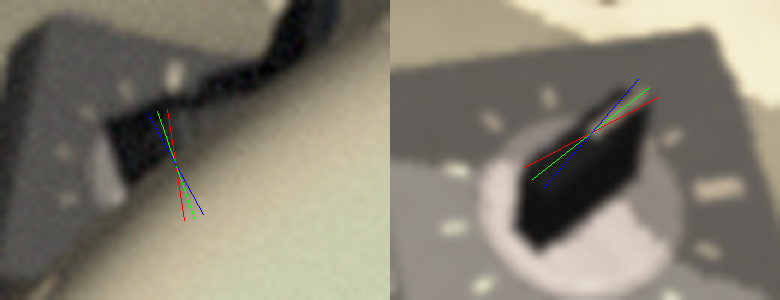

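View pics/side4.png

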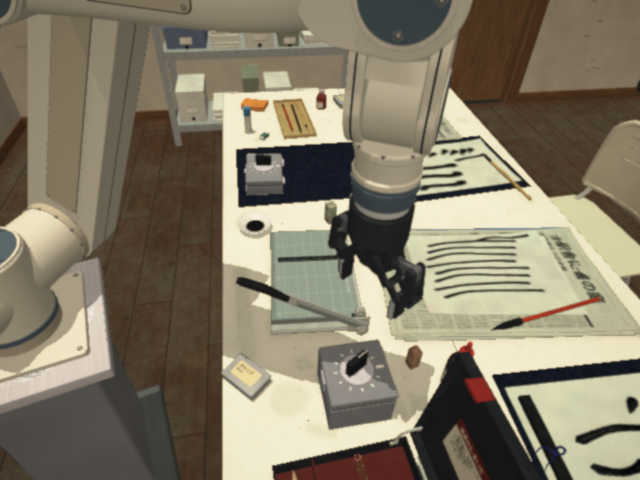

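```bash
python3 -c "
from workcell import *
print(finish_job())"
```

```text
the job is handed in; nothing more can be done
None
```

I turned the seal box's dial right to 2 o'clock, held it there, turned it back left to 11 o'clock, let go and lifted clear. I handed the job in at about 8.3 s; no verdict was reported.

- **2 o'clock stop:** the dial was held for more than 0.5 s. From the picture, the pointer pointed about 74° to 75° right of the world x axis, against a wanted 73.2°.
- **11 o'clock, final:** the gripper's heading was within about 0.2° of the target when I let go. In the last side picture, the bar lies about 15° to 17° left of the world x axis, against 16.8° wanted. The allowed error is 10°. The arm hid most of the bar in the last top picture, so this check rests on the side view alone.
- **Contact:** after lifting, the force reading was about 0 N and the fingers were clear, with the tool 0.28 m up. The highest force I read at the end of a move was about 7 N.
- **Other box:** the arm never went near it, and it looks unchanged in the last side picture. I did not measure its nose position again.

One early check seemed to disagree: before gripping, the near finger looked about 12 mm off in the side picture. The depth data showed both fingers evenly either side of the bar, and the fingers closed to 11 mm on the 12 mm bar as expected.

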